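Turn a jigsaw piece picture-side up against the backrest of the puzzle board

TASK

One of the two wooden jigsaw pieces on the puzzle board lies picture-side down. Without picking it up, push it with the fingertips against the sloping backrest until it tips up and stands leaning there on its edge for a moment, then reach behind its upper edge and tip it back over towards the front so that it ends lying flat on the board floor, picture-side up. Leave the other piece, the mug and the candlestick where they are.

Things in the scene. Friction and masses are not known exactly. Their poses are not given: they have to be found in the camera images.
- board: Fixed wooden puzzle board, 380 mm wide (its y). Origin at table height under its middle; x points to the backrest at the far side, y left, z up. Its grey felt-faced floor, 14 mm above the table, runs from x = -130 to 73 mm; the front is open. Rims 8 mm thick, 24 mm above the table, close the ends y = +-190. From x = 73 to 87 mm a groove 5 mm deep runs the whole width. Friction about 0.6.
- backrest_foot (a point): Mid-width foot of the board's sloping backrest: floor height, far side of the groove (board x = 87 mm). From here the face rises at 40 degrees for 8 mm of height, 50 degrees up to 20 mm, then 58 degrees to the top. A piece whose near edge has dropped into the groove stays leaning here by itself, about 52 degrees steep, over 20 mm of it above the top. Axes as the board's.
- backrest_top (a point): Mid-width of the backrest's upper edge, 40 mm above the board floor (54 mm above the table), at board x = 119 mm; the same over the whole width. Behind it, from board x = 150 mm on, there is only bare table. Axes as the board's.
- piece_down: Jigsaw piece, 7 mm thick, about 45 g, that starts picture-side DOWN (pale wood on top; blue and red picture with white flower beneath), in the left or right half of the board. Origin at the centre of its square on the PAINTED face; z points out of the bare back: up at the start, down once turned over. Its x starts roughly (within 17 degrees) towards the backrest.
- piece_centre (a point): Centre of the square of that piece, half-way through its thickness; axes as the piece's. The square is 88 x 88 mm; on its +y side a round tab 22 mm wide stands out 21 mm, on its -y side is a notch 22 mm wide and 18 mm deep; the +x and -x sides are straight.
- piece_up: The other jigsaw piece, same size and shape, lying picture-side UP in the other half of the board (green and red with an orange flower). To be left alone. Origin at the centre of the square on its bare underside; z points out of the picture, up.
- mug: White mug standing on the table beside one end of the board, to be left alone: radius 38 mm, 90 mm high, with a handle. Origin at the centre of its foot.
- candlestick: Silvery candlestick without candle, standing on the table beside the other end of the board, to be left alone: foot radius 34 mm, 106 mm high. Origin at the centre of its foot.
- corner0 (a point): Corner of the square of the face-down piece at its x = +44, y = +44 mm, half-way through its thickness.
- corner1 (a point): Corner of the square of the face-down piece at its x = +44, y = -44 mm, half-way through its thickness.
- corner2 (a point): Corner of the square of the face-down piece at its x = -44, y = +44 mm, half-way through its thickness.
- corner3 (a point): Corner of the square of the face-down piece at its x = -44, y = -44 mm, half-way through its thickness.
Not all that is in view belongs to the job. Leave any black, purple or yellow look-alike of the piece_down alone.

How it is judged:
On the way:
1. the face-down piece stands tipped up, leaning on the backrest (tilted 40 to 85 degrees, its centre within reach of the backrest foot) (angle between piece_down's own z axis and vertical between 0.7 and 1.48 rad and x of piece_centre in the frame of board above 0.07 m and contact force between piece_down and board above 0.05 N), for 0.2 s.
At the end, for the whole second after the job is handed in: The piece lies at rest and flat (within 5 degrees) on the floor of the board, picture-side up, its centre over the board; the other piece is still picture-side up within 15 mm of where it was; mug and candlestick stand upright (angle between piece_down's own z axis and vertical above 3.05 rad and height (world z) of piece_centre between 0.012 and 0.023 m and x of piece_centre in the frame of board between -0.12 and 0.075 m and y of piece_centre in the frame of board between -0.17 and 0.17 m and linear speed of piece_down below 0.02 m/s and angle between each of piece_up, mug, candlestick's own z axis and vertical below 0.1 rad and distance of piece_up from where it was at the start of the episode below 0.015 m); the robot touches nothing.
It fails at once if the piece to be turned is lifted or carried: all four corners more than 20 mm above the floor of the board (height (world z) of each of corner0, corner1, corner2, corner3 above 0.034 m).
It fails at once if the other piece is shifted by more than 15 mm or tipped (distance of piece_up from where it was at the start of the episode above 0.015 m or angle between piece_up's own z axis and vertical above 0.3 rad).
It fails at once if the mug or the candlestick is shifted by more than 20 mm or tipped (distance of any of mug, candlestick from where it was at the start of the episode above 0.02 m or angle between any of mug, candlestick's own z axis and vertical above 0.3 rad).
It also fails if it takes over 54 s, if anything falls off the work surface, if the arm or the gripper's body presses on something with over 40 N, if the wrist force passes 120 N, or if a joint passes its speed limit or range.

ROBOT

A 6-joint arm with a two-finger parallel gripper is mounted at the origin on the work surface. World frame = base frame: x ahead of the robot, y to its left, z up, the work surface at z = 0. Lengths are in m, angles in rad, forces in N, time in s.
With the tool pointing down it reaches from about 0.35 to 1 m from the base axis. Payload 7.1 kg.
Tool frame: the origin (TCP) lies on the centre line of the jaws, within the pads' length; the fingertips stand env.finger_overhang ahead of it and the grasp point (between the pads) lies 2 mm behind it (env.finger_overhang is the distance from the TCP to the fingertips, in m); z points along the fingers, y is the direction in which the jaws open and shut (so a half turn about z gives the same grasp; the last joint's range is limited). The gripper opens to 85 mm and grips with 20 to 120 N. Pads are 22 mm wide; open, the fingers measure 114 mm over their backs; the gripper's body (76 mm by 85 mm) begins 54 mm behind the grasp point. The pads swing forward as they close: fully open they stand 13 mm farther back than shut.
Start: joints at [1.213, 0.423, 1.63, -0, 1.089, -0.019], TCP at [0.208, 0.589, 0.248] pointing down, gripper open.
Joint ranges: [-3, 3], [-0.9, 2.11], [0.09, 2.58], [-1.31, 4.45], [0.11, 2.69], [-2.54, 2.54]. Speed limits (rad/s): [2.39, 2.39, 3.01, 3.14, 3.14, 3.14].

INTERFACE

Orientations are given as a unit quaternion [x, y, z, w].
In Python, from workcell import env gives the robot as it stands. The module is installed in compiled form; this text tells all that it offers.
- The arm moves only by the tool carry_out, never from a script. Its argument "increments" is a list of rows, each an object with "hand": the opening, from 0 (shut) to 1 (fully open); "delta_pos": the shift along the tool's x, y, z in units of 25 mm (1.0 is 25 mm), a list of three; "delta_rot": the turn, a rotation vector about the tool's x, y, z in units of 5 degrees (1.0 is 5 degrees), a list of three. A call has 1 to 8 rows; each row shifts and turns the commanded pose from where the row before left it, along the tool's axes as they then stand; what a row does not reach is not made up. A row lasts 1/10 s, in which the tool goes at most 50 mm and 8.59 degrees, less where a joint would pass 70% of its speed; a pose out of reach is approached as far as the arm can. A call is refused whole if a number of a shift passes 1 or a number of a turn 1, either way. A call with a gripper value outside its range is refused whole. The fingers move at their own pace and stop on an object; "squeeze" is the grip in N (left out, the last holds). Time passes only in rows, so rows that do not move let the fingers close. It gives the time, the measured TCP pose, the force and the opening at its end, in the units of the state.
- env.get_obs(): the state, without advancing time (a new reading comes with each control period).
- env.grab_frame(name): name is "side" or "top" or "wrist"; returns the picture (480x640x3 uint8, red, green, blue); there is no depth.
- env.camera_model(name): a dict with "K" (3x3 intrinsics, pixels), "R" (3x3) and "t" (3): a world point X has camera coordinates R X + t. Camera axes: x right, y down, z forward; pixel columns grow to the right and rows downward; lengths in m; the calibration is good to about 2 mm. A picture is of the moment at which its call begins: read the wrist's pose just before it. camera_model takes no time and is no camera call; for the wrist camera it gives the pose at the moment of the call.
- env.sign_off(): hands the job in, once; it reports no verdict.
The state is a dict: "time_s": time; "qpos": joint angles; "joint_vel": joint speeds; "joint_efforts": joint torques, N m; "position": TCP position; "tool_rot": TCP orientation; "contact_force": force on the tool from outside, world axes, zero at the start; "wrist_torque": the same for the moment, N m; "width": finger opening in m.
Only numpy, scipy, OpenCV 4.12 (cv2) and the standard library are available. Lean on these libraries where they do the work, as an engineer would, in place of code of your own. Each camera call takes 0.05 s, during which the arm holds its last target.

## Working session

There is one attempt and no reset: what is moved stays moved. The work goes in short steps, Python scripts to look and compute and a tool call to move; the robot and the scene stay as the last step left them, time stands still between calls to the robot, and variables do not carry over. Pictures are saved under pics/ and viewed, and the job is handed in when it is done.

Besides the shell and the picture viewer there is one more tool, called after "Call:" as name(argument=value, ...), one argument or row to a line, values as JSON. carry_out: Moves the arm, as the interface text tells. Its arguments: {"type":"object","properties":{"increments":{"type":"array"},"squeeze":{"type":"number"}},"required":["increments"]}

```bash
mkdir -p pics; python3 - <<'E'
from workcell import env
import cv2
print(env.get_obs(), env.finger_overhang)
for n in ["top","side"]:
    im=env.grab_frame(n); cv2.imwrite(f"pics/{n}0.png",im[:,:,::-1])
    m=env.camera_model(n); print(n,m)
E
```

```text
{'time_s': 0.0, 'qpos': array([ 1.21298719e+00,  4.23863878e-01,  1.63073348e+00,  1.20939387e-05,
        1.08861429e+00, -1.89994352e-02]), 'joint_vel': array([ 0.00094306, -0.00018178, -0.00062176, -0.00038258,  0.00046126,
       -0.00101192]), 'joint_efforts': array([-1.45100708e-03, -5.57393932e+01, -2.81738394e+01, -5.20773381e-05,
        7.52895809e-03, -2.98221642e-05]), 'position': array([0.20750754, 0.58896302, 0.24751422]), 'tool_rot': array([ 1.68598463e-01,  9.85684484e-01, -7.94169556e-04, -1.56872549e-04]), 'contact_force': array([-1.01306391,  0.47528577, -0.51834593]), 'wrist_torque': array([0.02586504, 0.05310173, 0.05841431]), 'width': 0.08491607708565312} 0.017
top {'K': array([[570.47682731,   0.        , 320.08764031],
       [  0.        , 570.47682731, 237.9845398 ],
       [  0.        ,   0.        ,   1.        ]]), 'R': array([[-1.99994156e-02, -9.99796594e-01, -2.60663019e-03],
       [-9.92154827e-01,  2.01682189e-02, -1.23377639e-01],
       [ 1.23405115e-01,  1.18700049e-04, -9.92356369e-01]]), 't': array([0.06670086, 0.5537743 , 1.22414888])}
side {'K': array([[462.0359655 ,   0.        , 316.56338726],
       [  0.        , 462.0359655 , 237.98892977],
       [  0.        ,   0.        ,   1.        ]]), 'R': array([[ 0.99871247, -0.04929057,  0.01199382],
       [-0.02423929, -0.67136998, -0.74072587],
       [ 0.04456309,  0.73948144, -0.67170033]]), 't': array([-0.54366902,  0.08354911,  0.84273899])}
```

View pics/top0.png

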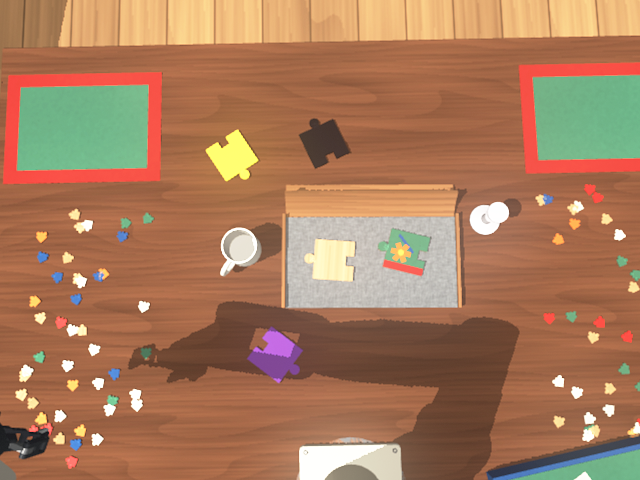

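View pics/side0.png

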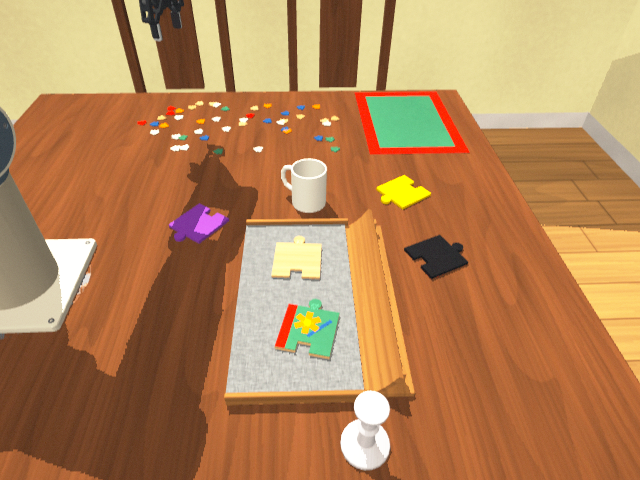

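The pale wooden piece is at about (334,260) in the top view, the green one with the flower at (407,252). The yellow (232,155), black (325,143) and purple (275,355) pieces are look-alikes off the board. The pale one on the board fits piece_down, so I'll enlarge it to confirm.

```bash
python3 - <<'E'
import cv2
im=cv2.imread("pics/top0.png")[175:315,270:470]; cv2.imwrite("pics/top0c.png",cv2.resize(im,None,fx=4,fy=4,interpolation=cv2.INTER_CUBIC))
im=cv2.imread("pics/side0.png")[205:405,220:420]; cv2.imwrite("pics/side0c.png",cv2.resize(im,None,fx=3,fy=3,interpolation=cv2.INTER_CUBIC))
E
```

```text
(no output)
```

View pics/top0c.png

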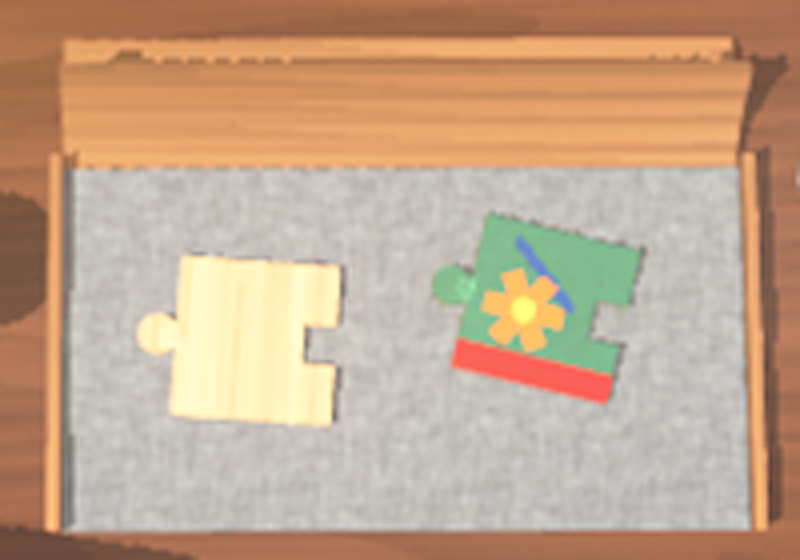

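View pics/side0c.png

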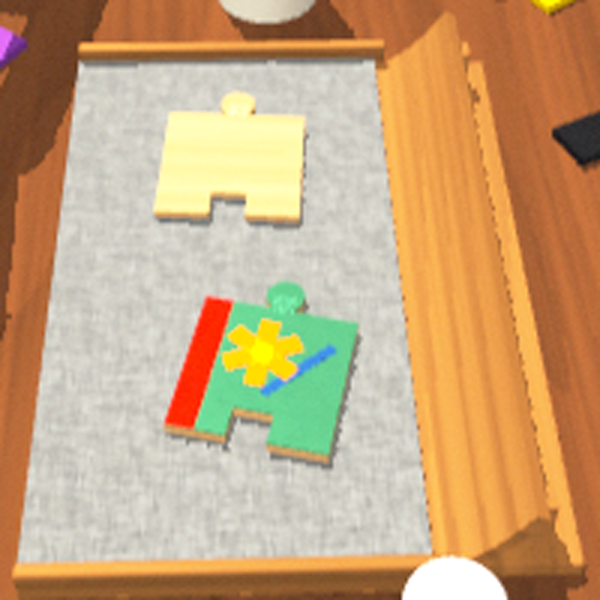

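```bash
cat > h.py <<'E'
import numpy as np, cv2
from workcell import env
def ray(n,u,v,z):
    m=env.camera_model(n); K,R,t=m["K"],m["R"],m["t"]
    c=-R.T@t; d=R.T@np.linalg.inv(K)@np.array([u,v,1.]); return c+d*(z-c[2])/d[2]
def proj(n,X):
    m=env.camera_model(n); p=m["K"]@(m["R"]@np.array(X)+m["t"]); return p[:2]/p[2]
def snap(n,name,crop=None,f=1):
    im=env.grab_frame(n)[:,:,::-1]
    if crop: im=im[crop[2]:crop[3],crop[0]:crop[1]]
    cv2.imwrite("pics/"+name,cv2.resize(im,None,fx=f,fy=f,interpolation=cv2.INTER_CUBIC))
E
python3 - <<'E'
from h import *
t=lambda x,y,z:ray("top",270+x/4,175+y/4,z)
s=lambda x,y,z:ray("side",220+x/3,205+y/3,z)
for nm,p in dict(TL=(183,256),TR=(342,265),BR=(332,426),BL=(171,413),tab=(138,333)).items(): print(nm,t(*p,.021))
for nm,p in dict(FL=(168,113),BLk=(305,117),BR=(301,222),FR=(155,214)).items(): print("side",nm,s(*p,.021))
print("rims (z .024)",[t(*p,.024) for p in [(49,155),(45,530),(765,155),(770,530)]])
print("floor front z.014",t(62,530,.014),t(752,530,.014)); print("floor far",t(73,167,.014),t(740,167,.014))
print("top edge .054", t(64,62,.054),t(752,64,.054))
print("side rims .024",[s(*p,.024) for p in [(80,46),(382,42),(15,572),(435,557)]])
print("up",[t(*p,.021) for p in [(487,213),(641,249),(608,403),(453,367)]])
E
```

```text
TL [0.55458617 0.06523783 0.021     ]
TR [ 0.54773773 -0.0232042   0.021     ]
BR [ 0.45837064 -0.01520961  0.021     ]
BL [0.46732943 0.07353397 0.021     ]
tab [0.51204524 0.09102997 0.021     ]
side FL [0.46833378 0.0707679  0.021     ]
side BLk [0.55722176 0.0637067  0.021     ]
side BR [ 0.54950547 -0.02856168  0.021     ]
side FR [ 0.46191342 -0.0186686   0.021     ]
rims (z .024) [array([0.61262756, 0.13904349, 0.024     ]), array([0.40453316, 0.14369461, 0.024     ]), array([ 0.60445095, -0.26097113,  0.024     ]), array([ 0.39659131, -0.25320276,  0.024     ])]
floor front z.014 [0.40438371 0.13500798 0.014     ] [ 0.39676523 -0.24572886  0.014     ]
floor far [0.6071956 0.1262721 0.014    ] [ 0.59952839 -0.24908029  0.014     ]
top edge .054 [0.65907291 0.12821034 0.054     ] [ 0.65020734 -0.24886728  0.054     ]
side rims .024 [array([0.40752803, 0.13710618, 0.024     ]), array([0.61426253, 0.13413878, 0.024     ]), array([ 0.40098357, -0.251311  ,  0.024     ]), array([ 0.60165825, -0.25206626,  0.024     ])]
up [array([ 0.57532451, -0.10495622,  0.021     ]), array([ 0.5533295 , -0.19000639,  0.021     ]), array([ 0.46798533, -0.16802516,  0.021     ]), array([ 0.48962766, -0.08308051,  0.021     ])]
```

Confirmed: the pale piece with tab left and notch right is piece_down. The board yaw is about −0.020 rad with origin at (0.5306, −0.058). The piece's sizes come out at 88–90 mm, close to the given 88 mm. Next I'll turn the jaws parallel to the board's y and travel over.

Call:
carry_out(
  increments=[
    {"hand": 0.5,"delta_pos": [0,0,0],"delta_rot": [0,0,-0.91]},
    {"hand": 0.5,"delta_pos": [0,0,0],"delta_rot": [0,0,-0.91]},
    {"hand": 0.5,"delta_pos": [0,0,0],"delta_rot": [0,0,-0.91]},
    {"hand": 0.5,"delta_pos": [0,0,0],"delta_rot": [0,0,-0.91]},
    {"hand": 0.5,"delta_pos": [-0.4,-0.93,0],"delta_rot": [0,0,0]},
    {"hand": 0.5,"delta_pos": [-0.4,-0.93,0],"delta_rot": [0,0,0]},
    {"hand": 0.5,"delta_pos": [-0.4,-0.93,0],"delta_rot": [0,0,0]},
    {"hand": 0.5,"delta_pos": [-0.4,-0.93,0],"delta_rot": [0,0,0]},
  ],
)

```text
time_s: 0.9
position: [0.2458, 0.4945, 0.2479]
tool_rot: [0.01, 1.0, -0.0, -0.0]
contact_force: [-0.3, 0.2, -0.5]
width: 0.0426
```

```bash
cat >> h.py <<'E'
from scipy.spatial.transform import Rotation as Ro
YAW=-0.020; O=np.array([0.5306,-0.058]); ex=np.array([np.cos(YAW),np.sin(YAW)]); ey=np.array([-ex[1],ex[0]])
def b2w(bx,by,z): p=O+bx*ex+by*ey; return np.array([*p,z])
def w2b(p): d=np.array(p[:2])-O; return np.array([d@ex,d@ey,p[2]])
def plan(bx,by,z):
    o=env.get_obs(); R=Ro.from_quat(o["tool_rot"]).as_matrix()
    Rt=np.column_stack([[-ex[0],-ex[1],0],[ey[0],ey[1],0],[0,0,-1]])
    print("t",o["time_s"],"board pos",w2b(o["position"]).round(4),"F",o["contact_force"].round(2),"w",round(o["width"],4),"q",o["qpos"].round(2))
    print("rot units",(Ro.from_matrix(R.T@Rt).as_rotvec()/np.radians(5)).round(3),"pos units (aligned)",((R.T@(b2w(bx,by,z)-o["position"]))/0.025).round(3))
E
python3 -c "
from h import *
plan(-.098,.081,.2475)"
```

```text
t 0.9 board pos [-0.2958  0.5467  0.2479] F [-0.25  0.18 -0.52] w 0.0426 q [ 1.09  0.32  1.79 -0.    1.03 -0.46]
rot units [-0.009 -0.004 -0.01 ] pos units (aligned) [ -7.929 -18.621   0.027]
```

Call:
carry_out(
  increments=[
    {"hand": 0.5,"delta_pos": [-0.4,-0.93,0],"delta_rot": [0,0,0]},
    {"hand": 0.5,"delta_pos": [-0.4,-0.93,0],"delta_rot": [0,0,0]},
    {"hand": 0.5,"delta_pos": [-0.4,-0.93,0],"delta_rot": [0,0,0]},
    {"hand": 0.5,"delta_pos": [-0.4,-0.93,0],"delta_rot": [0,0,0]},
    {"hand": 0.5,"delta_pos": [-0.4,-0.93,0],"delta_rot": [0,0,0]},
    {"hand": 0.5,"delta_pos": [-0.4,-0.93,0],"delta_rot": [0,0,0]},
    {"hand": 0.5,"delta_pos": [-0.4,-0.93,0],"delta_rot": [0,0,0]},
    {"hand": 0.5,"delta_pos": [-0.4,-0.93,0],"delta_rot": [0,0,0]},
  ],
)

```text
time_s: 1.7
position: [0.3218, 0.3069, 0.2481]
tool_rot: [0.011, 1.0, -0.0, -0.0]
contact_force: [0.2, 0.4, -0.1]
width: 0.0423
```

Call:
carry_out(
  increments=[
    {"hand": 0.5,"delta_pos": [-0.4,-0.93,0],"delta_rot": [0,0,0]},
    {"hand": 0.5,"delta_pos": [-0.4,-0.93,0],"delta_rot": [0,0,0]},
    {"hand": 0.5,"delta_pos": [-0.4,-0.93,0],"delta_rot": [0,0,0]},
    {"hand": 0.5,"delta_pos": [-0.4,-0.93,0],"delta_rot": [0,0,0]},
    {"hand": 0.5,"delta_pos": [-0.4,-0.93,0],"delta_rot": [0,0,0]},
    {"hand": 0.5,"delta_pos": [-0.4,-0.93,0],"delta_rot": [0,0,0]},
    {"hand": 0.5,"delta_pos": [-0.4,-0.93,0],"delta_rot": [0,0,0]},
    {"hand": 0.5,"delta_pos": [-0.4,-0.93,0],"delta_rot": [0,0,0]},
  ],
)

```text
time_s: 2.5
position: [0.3979, 0.1193, 0.2482]
tool_rot: [0.011, 1.0, -0.0, -0.0]
contact_force: [-1.0, 0.6, 0.9]
width: 0.0427
```

```bash
python3 -c "
from h import *
plan(-.098,.081,.06)"
```

```text
t 2.5 board pos [-0.1363  0.1746  0.2482] F [-1.03  0.57  0.92] w 0.0427 q [ 0.26  0.11  2.07  0.    0.96 -1.29]
rot units [-0.001 -0.004 -0.013] pos units (aligned) [-1.537 -3.741  7.527]
```

Call:
carry_out(
  increments=[
    {"hand": 0.5,"delta_pos": [-0.35,-0.85,0],"delta_rot": [0,0,0]},
    {"hand": 0.5,"delta_pos": [-0.35,-0.85,0],"delta_rot": [0,0,0]},
    {"hand": 0.5,"delta_pos": [-0.35,-0.85,0.8],"delta_rot": [0,0,0]},
    {"hand": 0.5,"delta_pos": [-0.35,-0.85,1],"delta_rot": [0,0,0]},
    {"hand": 0.5,"delta_pos": [0,0,1],"delta_rot": [0,0,0]},
    {"hand": 0.5,"delta_pos": [0,0,1],"delta_rot": [0,0,0]},
    {"hand": 0.5,"delta_pos": [0,0,1],"delta_rot": [0,0,0]},
    {"hand": 0.5,"delta_pos": [0,0,1],"delta_rot": [0,0,0]},
  ],
)

```text
time_s: 3.3
position: [0.4309, 0.0345, 0.1023]
tool_rot: [0.011, 1.0, -0.0, -0.0]
contact_force: [0.0, -0.6, 0.7]
width: 0.0432
```

```bash
python3 -c "
from h import *
plan(-.098,.081,.06)
snap('side','s1.png',(170,420,130,340),3)
snap('wrist','w1.png')
plan(-.098,.081,.034)
for bx in (-.109,-.087):
  for by in (.081-.036,.081-.021,.081+.021,.081+.036): print(bx,by,((proj('side',b2w(bx,by,.06-.012))-[170,130])*3).round(0))
"
```

```text
t 3.3 board pos [-0.1015  0.0905  0.1023] F [ 0.03 -0.59  0.67] w 0.0432 q [ 0.05  0.4   2.14 -0.    0.6  -1.5 ]
rot units [-0.    -0.001 -0.016] pos units (aligned) [-0.142 -0.379  1.691]
t 3.4 board pos [-0.1036  0.0904  0.1009] F [-0.63 -0.19 -0.19] w 0.0428 q [ 0.05  0.41  2.14  0.    0.6  -1.5 ]
rot units [-0.005 -0.069 -0.015] pos units (aligned) [-0.242 -0.374  2.676]
-0.109 0.045000000000000005 [236. 400.]
-0.109 0.06 [238. 382.]
-0.109 0.10200000000000001 [243. 335.]
-0.109 0.11699999999999999 [245. 319.]
-0.087 0.045000000000000005 [273. 399.]
-0.087 0.06 [275. 382.]
-0.087 0.10200000000000001 [279. 334.]
-0.087 0.11699999999999999 [280. 318.]
```

View pics/s1.png

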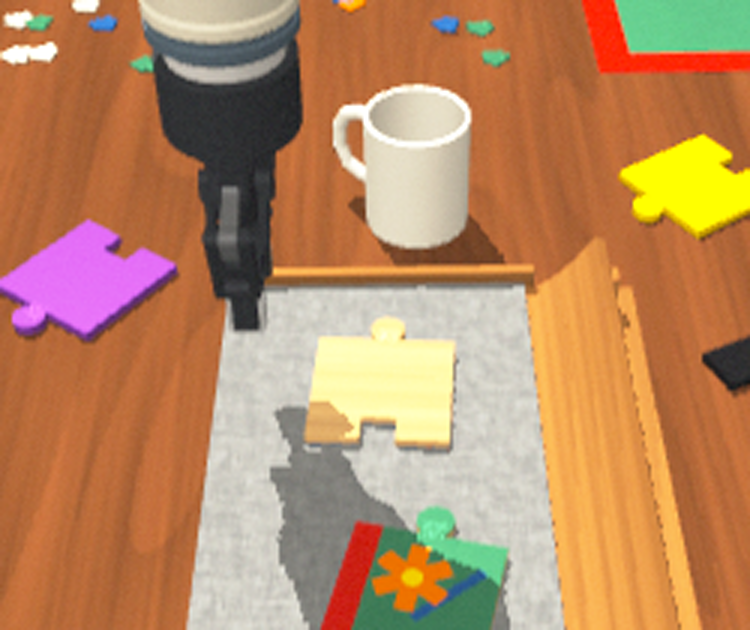

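View pics/w1.png

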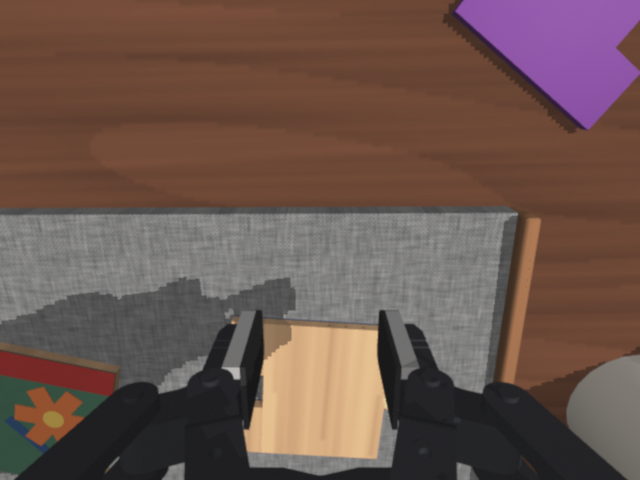

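Call:
carry_out(
  increments=[
    {"hand": 0.5,"delta_pos": [-0.05,-0.19,0.5],"delta_rot": [0,0,0]},
    {"hand": 0.5,"delta_pos": [-0.05,-0.19,0.5],"delta_rot": [0,0,0]},
    {"hand": 0.5,"delta_pos": [0,0,0.5],"delta_rot": [0,0,0]},
    {"hand": 0.5,"delta_pos": [0,0,0.3],"delta_rot": [0,0,0]},
    {"hand": 0.5,"delta_pos": [0,0,0],"delta_rot": [0,0,0]},
  ],
)

```text
time_s: 3.9
position: [0.4329, 0.025, 0.0579]
tool_rot: [0.011, 1.0, -0.0, -0.001]
contact_force: [-0.7, 0.1, 0.6]
width: 0.0425
```

```bash
python3 -c "
from h import *
plan(-.098,.081,.06)
snap('side','s2.png',(170,370,180,330),4)
o=env.get_obs();p=w2b(o['position'])
for dz in (0,.005,.01,.017,.022):
  print(dz,[((proj('side',b2w(p[0]+sx,p[1]-.03,p[2]-dz))-[170,180])*4).round(0) for sx in(-.011,.011)])
"
```

```text
t 3.9 board pos [-0.0993  0.081   0.0579] F [-0.69  0.11  0.64] w 0.0425 q [ 0.03  0.5   2.14 -0.    0.5  -1.52]
rot units [-0.001 -0.015 -0.014] pos units (aligned) [-0.052  0.    -0.085]
0 [array([312., 307.]), array([362., 307.])]
0.005 [array([313., 315.]), array([362., 315.])]
0.01 [array([314., 323.]), array([363., 322.])]
0.017 [array([315., 334.]), array([364., 333.])]
0.022 [array([316., 342.]), array([365., 341.])]
```

View pics/s2.png

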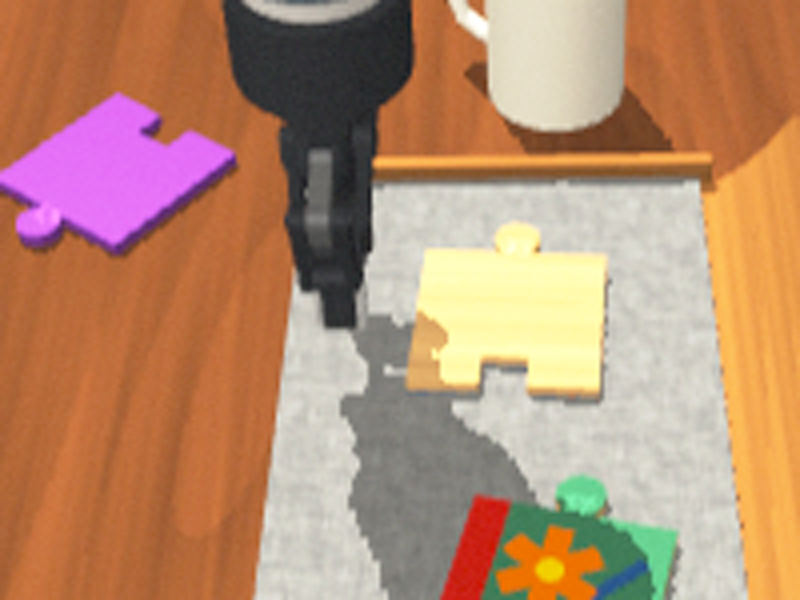

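Call:
carry_out(
  increments=[
    {"hand": 0.5,"delta_pos": [-0.02,0,0.4],"delta_rot": [0,0,0]},
    {"hand": 0.5,"delta_pos": [0,0,0.4],"delta_rot": [0,0,0]},
    {"hand": 0.5,"delta_pos": [0,0,0.2],"delta_rot": [0,0,0]},
    {"hand": 0.5,"delta_pos": [0,0,0],"delta_rot": [0,0,0]},
  ],
)

```text
time_s: 4.35
position: [0.4332, 0.0251, 0.0325]
tool_rot: [0.011, 1.0, -0.0, -0.001]
contact_force: [-0.9, 0.5, -0.2]
width: 0.0424
```

Call:
carry_out(
  increments=[
    {"hand": 0.5,"delta_pos": [0,0,0.06],"delta_rot": [0,0,0]},
    {"hand": 0.5,"delta_pos": [0,0,0],"delta_rot": [0,0,0]},
  ],
)

```text
time_s: 4.55
position: [0.4338, 0.0251, 0.0318]
tool_rot: [0.011, 1.0, -0.0, -0.0]
contact_force: [0.0, 0.2, -0.1]
width: 0.0424
```

Call:
carry_out(
  increments=[
    {"hand": 0.5,"delta_pos": [0,0,0.06],"delta_rot": [0,0,0]},
    {"hand": 0.5,"delta_pos": [0,0,0],"delta_rot": [0,0,0]},
  ],
)

```text
time_s: 4.75
position: [0.4339, 0.0251, 0.0304]
tool_rot: [0.011, 1.0, -0.0, 0.0]
contact_force: [-0.4, 0.0, 0.2]
width: 0.0426
```

Call:
carry_out(
  increments=[
    {"hand": 0.5,"delta_pos": [0,0,0.06],"delta_rot": [0,0,0]},
    {"hand": 0.5,"delta_pos": [0,0,0],"delta_rot": [0,0,0]},
  ],
)

```text
time_s: 4.95
position: [0.434, 0.0251, 0.0292]
tool_rot: [0.011, 1.0, 0.0, 0.0]
contact_force: [-0.5, 0.2, 5.7]
width: 0.0432
```

Call:
carry_out(
  increments=[
    {"hand": 0.5,"delta_pos": [0,0,0.06],"delta_rot": [0,0,0]},
    {"hand": 0.5,"delta_pos": [0,0,0],"delta_rot": [0,0,0]},
  ],
)

```text
time_s: 5.15
position: [0.434, 0.0251, 0.029]
tool_rot: [0.011, 1.0, 0.0, 0.0]
contact_force: [-6.0, -0.6, 31.3]
width: 0.0429
```

```bash
python3 -c "
from h import *
plan(-.06,.081,.028)
snap('side','s3.png',(170,370,180,330),4)
"
```

```text
t 5.15 board pos [-0.0982  0.0811  0.029 ] F [-6.05 -0.6  31.33] w 0.0429 q [ 0.03  0.57  2.14 -0.    0.43 -1.52]
rot units [ 0.     0.01  -0.013] pos units (aligned) [-1.53  -0.003  0.042]
```

View pics/s3.png

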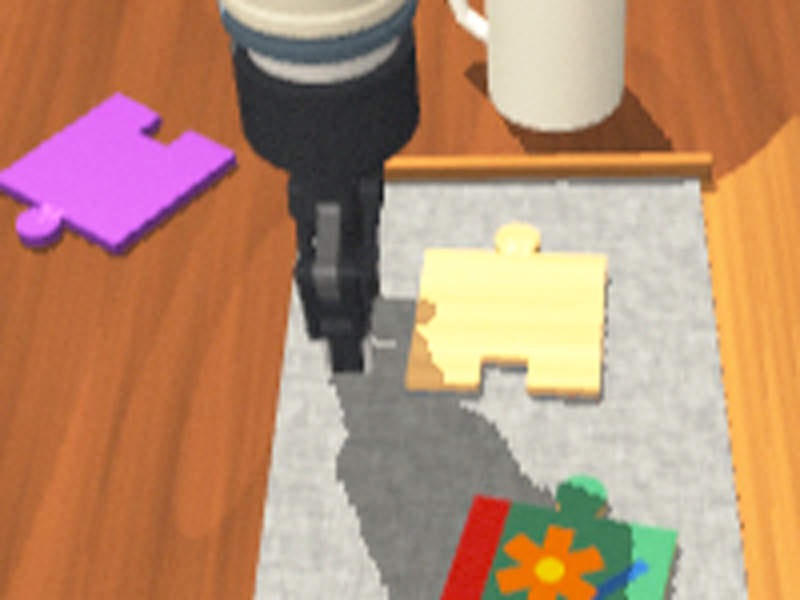

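Call:
carry_out(
  increments=[
    {"hand": 0.5,"delta_pos": [0,0,-0.16],"delta_rot": [0,0,0]},
    {"hand": 0.5,"delta_pos": [0,0,0],"delta_rot": [0,0,0]},
    {"hand": 0.5,"delta_pos": [-0.3,0,0],"delta_rot": [0,0,0]},
    {"hand": 0.5,"delta_pos": [-0.3,0,0],"delta_rot": [0,0,0]},
    {"hand": 0.5,"delta_pos": [-0.3,0,0],"delta_rot": [0,0,0]},
    {"hand": 0.5,"delta_pos": [-0.3,0,0],"delta_rot": [0,0,0]},
    {"hand": 0.5,"delta_pos": [-0.3,0,0],"delta_rot": [0,0,0]},
    {"hand": 0.5,"delta_pos": [0,0,0],"delta_rot": [0,0,0]},
  ],
)

```text
time_s: 6.0
position: [0.4729, 0.0243, 0.0313]
tool_rot: [0.011, 1.0, 0.0, 0.001]
contact_force: [0.2, -0.1, -0.2]
width: 0.0425
```

```bash
python3 -c "
from h import *
plan(-.0,.081,.0315)
snap('side','s4.png',(170,370,180,330),4)
"
```

```text
t 6.0 board pos [-0.0593  0.0811  0.0313] F [ 0.15 -0.09 -0.24] w 0.0425 q [ 0.03  0.59  2.06  0.    0.49 -1.52]
rot units [ 0.001  0.018 -0.014] pos units (aligned) [-2.373e+00 -1.000e-03 -3.000e-03]
```

View pics/s4.png

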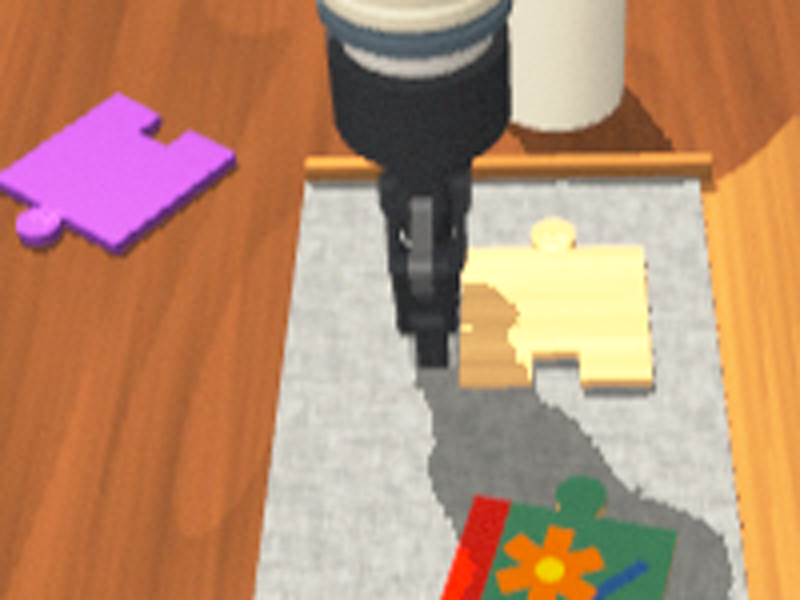

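The piece is now squared to the board and both fingers are against its near edge, so I'll keep pushing.

Call:
carry_out(
  increments=[
    {"hand": 0.5,"delta_pos": [-0.3,0,0],"delta_rot": [0,0,0]},
    {"hand": 0.5,"delta_pos": [-0.3,0,0],"delta_rot": [0,0,0]},
    {"hand": 0.5,"delta_pos": [-0.3,0,0],"delta_rot": [0,0,0]},
    {"hand": 0.5,"delta_pos": [-0.3,0,0],"delta_rot": [0,0,0]},
    {"hand": 0.5,"delta_pos": [-0.3,0,0],"delta_rot": [0,0,0]},
    {"hand": 0.5,"delta_pos": [-0.3,0,0],"delta_rot": [0,0,0]},
    {"hand": 0.5,"delta_pos": [-0.3,0,0],"delta_rot": [0,0,0]},
    {"hand": 0.5,"delta_pos": [-0.3,0,0],"delta_rot": [0,0,0]},
  ],
)

```text
time_s: 6.85
position: [0.5313, 0.023, 0.0312]
tool_rot: [0.011, 1.0, -0.0, -0.001]
contact_force: [-2.0, -0.3, 0.2]
width: 0.0424
```

```bash
python3 -c "
from h import *
plan(.06,.081,.0315)
snap('side','s5.png',(190,390,180,330),4)
"
```

```text
t 6.85 board pos [-0.0009  0.081   0.0312] F [-2.03 -0.27  0.2 ] w 0.0424 q [ 0.02  0.64  1.93  0.    0.57 -1.53]
rot units [-0.001 -0.014 -0.013] pos units (aligned) [-2.435  0.004 -0.016]
```

View pics/s5.png

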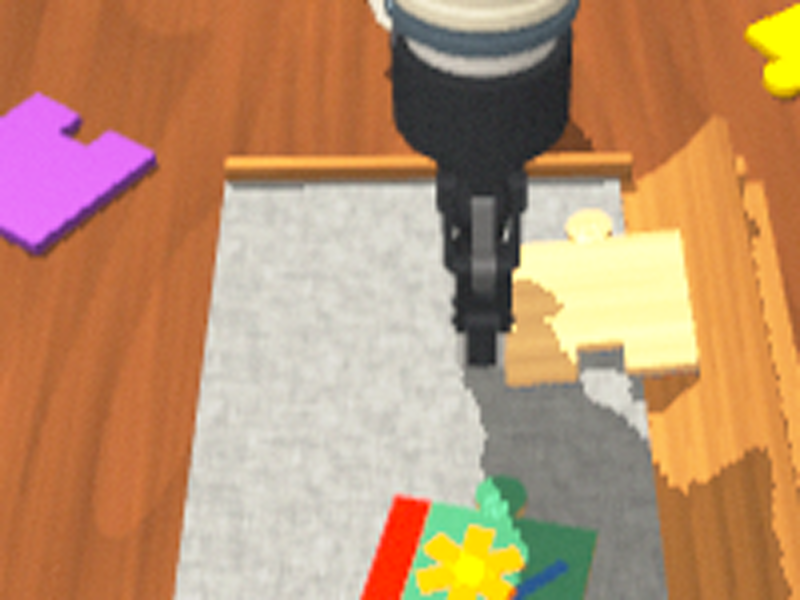

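Its far edge is climbing the slope and the near edge is still down, at about x = 10 mm. I'll push on about 45 mm more, more gently.

Call:
carry_out(
  increments=[
    {"hand": 0.5,"delta_pos": [-0.25,0,0],"delta_rot": [0,0,0]},
    {"hand": 0.5,"delta_pos": [-0.25,0,0],"delta_rot": [0,0,0]},
    {"hand": 0.5,"delta_pos": [-0.25,0,0],"delta_rot": [0,0,0]},
    {"hand": 0.5,"delta_pos": [-0.25,0,0],"delta_rot": [0,0,0]},
    {"hand": 0.5,"delta_pos": [-0.25,0,0],"delta_rot": [0,0,0]},
    {"hand": 0.5,"delta_pos": [-0.25,0,0],"delta_rot": [0,0,0]},
    {"hand": 0.5,"delta_pos": [-0.25,0,0],"delta_rot": [0,0,0]},
  ],
)

```text
time_s: 7.6
position: [0.5758, 0.0221, 0.0314]
tool_rot: [0.011, 1.0, 0.0, 0.0]
contact_force: [0.1, 0.9, 0.8]
width: 0.0423
```

```bash
python3 -c "
from h import *
plan(.06,.081,.0315)
snap('side','s6.png',(190,390,180,330),4)
"
```

```text
t 7.6 board pos [0.0436 0.0809 0.0314] F [0.11 0.95 0.84] w 0.0423 q [ 0.02  0.67  1.83 -0.    0.63 -1.53]
rot units [ 0.     0.005 -0.014] pos units (aligned) [-0.657  0.003 -0.004]
```

View pics/s6.png

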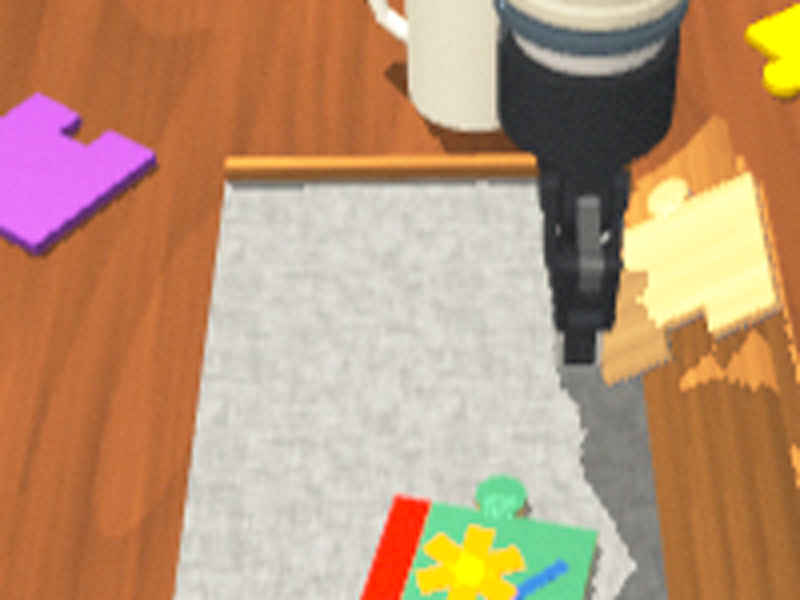

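Call:
carry_out(
  increments=[
    {"hand": 0.5,"delta_pos": [-0.2,0,0],"delta_rot": [0,0,0]},
    {"hand": 0.5,"delta_pos": [-0.2,0,0],"delta_rot": [0,0,0]},
    {"hand": 0.5,"delta_pos": [-0.2,0,0],"delta_rot": [0,0,0]},
    {"hand": 0.5,"delta_pos": [-0.1,0,0],"delta_rot": [0,0,0]},
    {"hand": 0.5,"delta_pos": [0,0,0],"delta_rot": [0,0,0]},
  ],
)

```text
time_s: 8.15
position: [0.5932, 0.0217, 0.0314]
tool_rot: [0.011, 1.0, 0.0, 0.0]
contact_force: [-0.4, 0.3, -0.6]
width: 0.0428
```

```bash
python3 -c "
from h import *
plan(.06,.081,.0315)
snap('side','s7.png',(220,420,180,330),4)
"
```

```text
t 8.15 board pos [0.0609 0.0809 0.0314] F [-0.4   0.27 -0.65] w 0.0428 q [ 0.02  0.69  1.79  0.    0.66 -1.53]
rot units [ 0.001  0.009 -0.014] pos units (aligned) [ 0.038  0.003 -0.003]
```

View pics/s7.png

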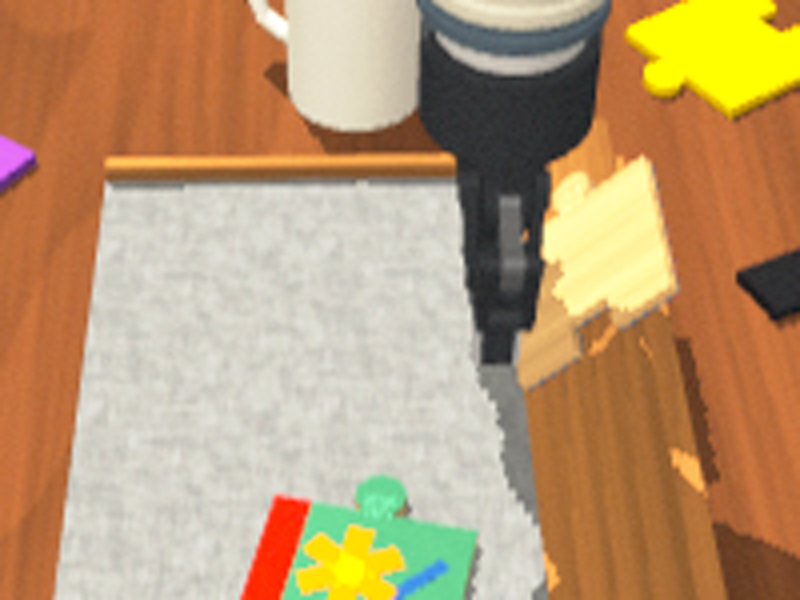

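```bash
python3 -c "
from h import *
def P(x0,h0,th,s,n,y): # s along, n thickness toward bare side
    t=np.radians(th); return b2w(x0+s*np.cos(t)-n*np.sin(t), y, .014+h0+s*np.sin(t)+n*np.cos(t))
for x0,h0,th in [(.072,0,41),(.076,-.005,48),(.076,-.005,52),(.079,-.005,52)]:
    print(x0,th,[((proj('side',P(x0,h0,th,s,.007,y))-[220,180])*4).round(0) for s,y in [(.088,.037),(.088,.125),(0,.037)]], proj('top',P(x0,h0,th,.088,.007,.037)).round(1),proj('top',P(x0,h0,th,.088,.007,.125)).round(1))
snap('top','t7.png',(270,470,150,300),4)
"
```

```text
0.072 41 [array([669., 292.]), array([642., 162.]), array([509., 385.])] [355.7 184.1] [314.9 184.1]
0.076 48 [array([660., 289.]), array([634., 159.]), array([515., 394.])] [355.8 185.8] [314.9 185.8]
0.076 52 [array([649., 283.]), array([624., 153.]), array([515., 394.])] [355.9 187.7] [314.9 187.8]
0.079 52 [array([656., 283.]), array([630., 153.]), array([521., 394.])] [355.9 186.4] [314.9 186.4]
```

View pics/t7.png

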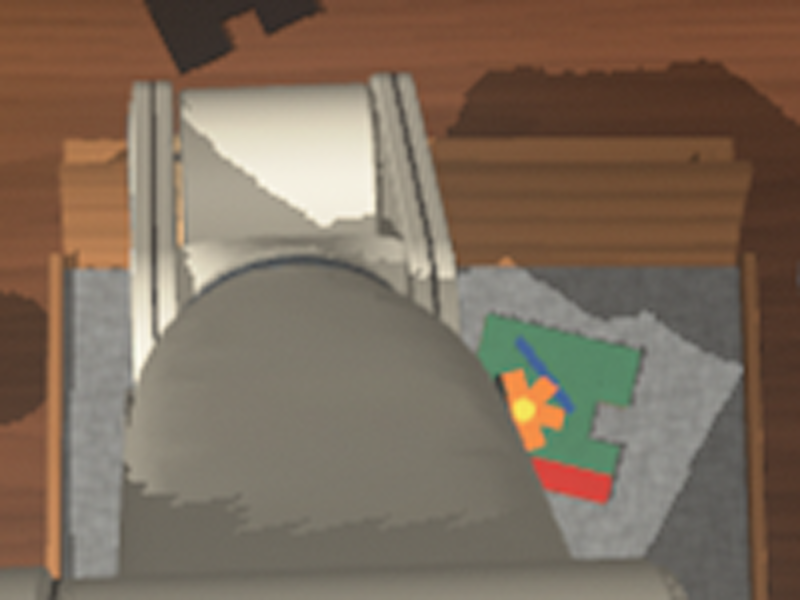

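The measured corners, (677,288), (645,157) and (523,387), fit a tilt of about 42° with the near edge not yet dropped into the groove. I'll push a few mm more.

Call:
carry_out(
  increments=[
    {"hand": 0.5,"delta_pos": [-0.12,0,0],"delta_rot": [0,0,0]},
    {"hand": 0.5,"delta_pos": [-0.12,0,0],"delta_rot": [0,0,0]},
    {"hand": 0.5,"delta_pos": [0,0,0],"delta_rot": [0,0,0]},
    {"hand": 0.5,"delta_pos": [0,0,0],"delta_rot": [0,0,0]},
  ],
)

```text
time_s: 8.65
position: [0.5986, 0.0216, 0.0313]
tool_rot: [0.011, 1.0, -0.0, 0.0]
contact_force: [-0.3, -0.1, 0.4]
width: 0.0427
```

```bash
python3 -c "
from h import *
plan(.06,.081,.0315)
snap('side','s8.png',(220,420,180,330),4)
"
```

```text
t 8.65 board pos [0.0664 0.0809 0.0313] F [-0.34 -0.07  0.37] w 0.0427 q [ 0.02  0.7   1.78 -0.    0.66 -1.53]
rot units [-0.     0.002 -0.013] pos units (aligned) [ 0.258  0.003 -0.006]
```

View pics/s8.png

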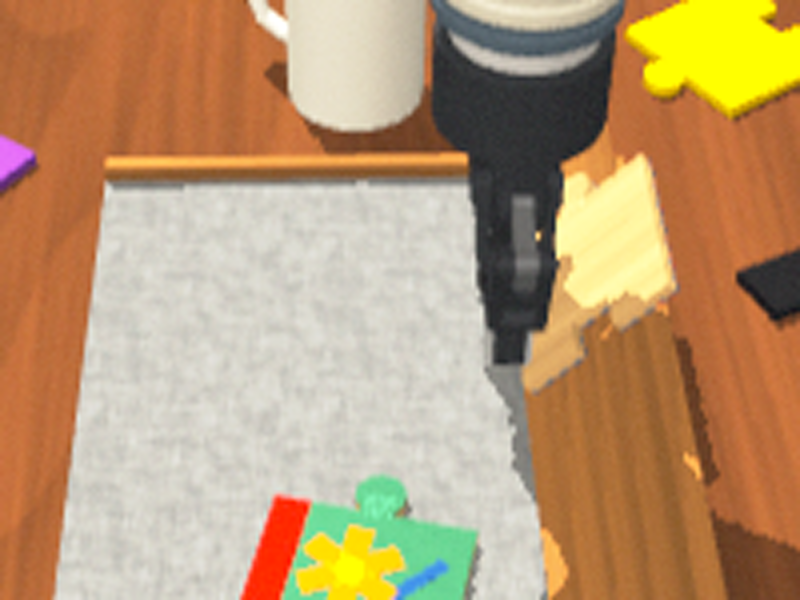

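Call:
carry_out(
  increments=[
    {"hand": 0.5,"delta_pos": [-0.12,0,0],"delta_rot": [0,0,0]},
    {"hand": 0.5,"delta_pos": [0,0,0],"delta_rot": [0,0,0]},
    {"hand": 0.5,"delta_pos": [0.3,0,0],"delta_rot": [0,0,0]},
    {"hand": 0.5,"delta_pos": [0.8,0,0],"delta_rot": [0,0,0]},
    {"hand": 0.5,"delta_pos": [1,0,0],"delta_rot": [0,0,0]},
    {"hand": 0.5,"delta_pos": [1,0,0],"delta_rot": [0,0,0]},
    {"hand": 0.5,"delta_pos": [0,0,0],"delta_rot": [0,0,0]},
  ],
)

```text
time_s: 9.4
position: [0.5193, 0.0232, 0.0308]
tool_rot: [0.011, 1.0, -0.0, -0.003]
contact_force: [-0.6, 0.1, -0.7]
width: 0.0429
```

```bash
python3 -c "
from h import *
plan(.06,.081,.0315)
snap('side','s9.png',(220,420,180,330),4)
"
```

```text
t 9.4 board pos [-0.0129  0.0809  0.0308] F [-0.6   0.13 -0.67] w 0.0429 q [ 0.02  0.63  1.96  0.    0.56 -1.53]
rot units [-0.002 -0.062 -0.012] pos units (aligned) [-2.917  0.006 -0.043]
```

View pics/s9.png

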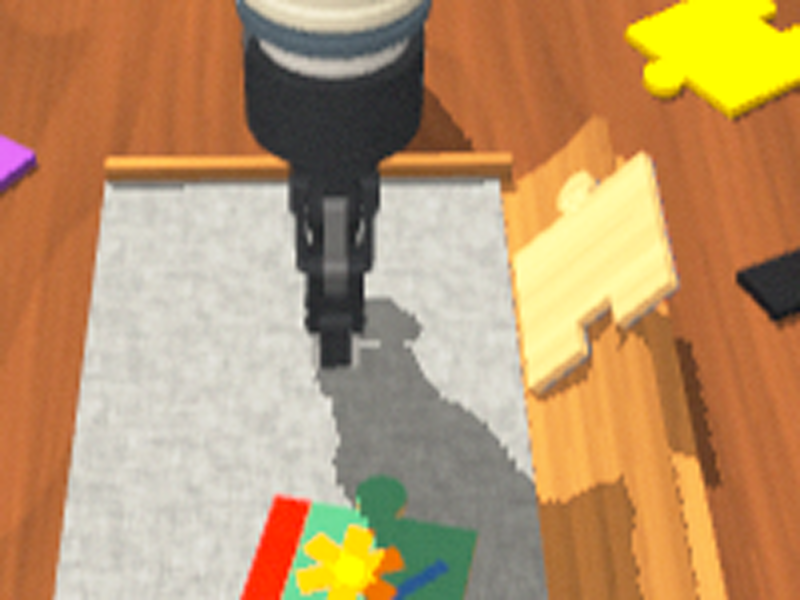

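It now leans in the groove by itself: upper corners at crop (677,286) and (643,153), foot at (528,394). Next I'll fit the pose, and lift and go over it meanwhile.

```bash
python3 -c "
from h import *
from scipy.optimize import least_squares
def P(x0,h0,th,s,n,y):
    t=th; return b2w(x0+s*np.cos(t)-n*np.sin(t), y, .014+h0+s*np.sin(t)+n*np.cos(t))
obs=[((677,286),.088,-.044),((643,153),.088,.044),((528,394),0,-.044),((512,260),0,.044)]
f=lambda v: np.concatenate([(proj('side',P(v[0],-.005,v[1],s,.007,v[2]+y))-[220,180])*4-np.array(o) for o,s,y in obs])
r=least_squares(f,[.077,.87,.081],x_scale=[.01,.1,.01]); print(r.x,np.degrees(r.x[1]),r.fun.round(1))
v=r.x
for n in (0,.007): print(w2b(P(v[0],-.005,v[1],.088,n,v[2])))
plan(-.02,.081,.16)
"
```

```text
[0.08235501 0.84644593 0.08232999] 48.49777923387835 [-4.5  0.1  2.5  3.1  0.9 -2.5  1.5  0. ]
[0.14066813 0.08232999 0.07490584]
[0.13542562 0.08232999 0.07954439]
t 9.45 board pos [-0.0102  0.081   0.0312] F [ 0.76 -0.34 -0.65] w 0.0431 q [ 0.02  0.63  1.95 -0.    0.56 -1.53]
rot units [-0.001 -0.023 -0.012] pos units (aligned) [ 4.020e-01 -1.000e-03 -5.149e+00]
```

Call:
carry_out(
  increments=[
    {"hand": 0.5,"delta_pos": [0,0,-0.7],"delta_rot": [0,0,0]},
    {"hand": 0.5,"delta_pos": [0,0,-0.9],"delta_rot": [0,0,0]},
    {"hand": 0.5,"delta_pos": [0,0,-0.9],"delta_rot": [0,0,0]},
    {"hand": 0.5,"delta_pos": [0,0,-0.9],"delta_rot": [0,0,0]},
    {"hand": 0.5,"delta_pos": [0,0,-0.9],"delta_rot": [0,0,0]},
    {"hand": 0.5,"delta_pos": [0,0,-0.8],"delta_rot": [0,0,0]},
    {"hand": 0.5,"delta_pos": [0,0,0],"delta_rot": [0,0,0]},
  ],
)

```text
time_s: 10.15
position: [0.5269, 0.0232, 0.1618]
tool_rot: [0.011, 1.0, 0.0, 0.003]
contact_force: [0.4, -0.5, 0.1]
width: 0.0425
```

Call:
carry_out(
  increments=[
    {"hand": 0.5,"delta_pos": [-0.8,0,0],"delta_rot": [0,0,0]},
    {"hand": 0.5,"delta_pos": [-0.9,0,0],"delta_rot": [0,0,0]},
    {"hand": 0.5,"delta_pos": [-0.9,0,0],"delta_rot": [0,0,0]},
    {"hand": 0.5,"delta_pos": [-0.9,0,0],"delta_rot": [0,0,0]},
    {"hand": 0.5,"delta_pos": [-0.9,0,0],"delta_rot": [0,0,0]},
    {"hand": 0.5,"delta_pos": [-0.9,0,0],"delta_rot": [0,0,0]},
    {"hand": 0.5,"delta_pos": [-0.9,0,0],"delta_rot": [0,0,0]},
    {"hand": 0.5,"delta_pos": [-0.9,0,0],"delta_rot": [0,0,0]},
  ],
)

```text
time_s: 10.95
position: [0.7026, 0.0193, 0.1577]
tool_rot: [0.011, 1.0, -0.0, -0.0]
contact_force: [-0.5, -0.3, 0.2]
width: 0.0429
```

```bash
python3 -c "
from h import *
plan(.172,.081,.079)
snap('side','s10.png',(220,420,150,300),4)
"
```

```text
t 10.95 board pos [0.1704 0.0808 0.1577] F [-0.55 -0.34  0.17] w 0.0429 q [ 0.01  0.63  1.5   0.    1.01 -1.54]
rot units [-0.    -0.005 -0.014] pos units (aligned) [-0.065  0.01   3.148]
```

View pics/s10.png

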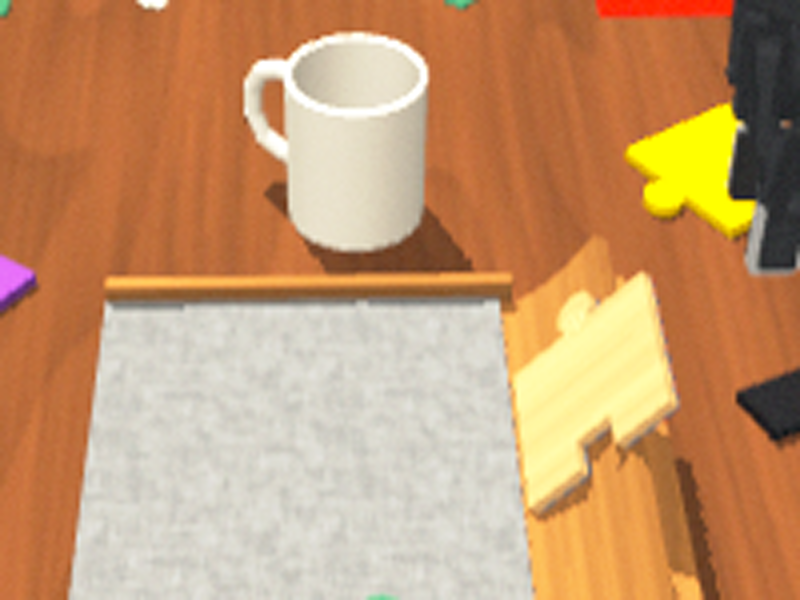

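The fingers are behind the piece, with their left edge near crop column 750 against the piece's upper edge at about 680. I'll lower to about 9 mm above the backrest's top edge.

Call:
carry_out(
  increments=[
    {"hand": 0.5,"delta_pos": [-0.06,0,0.6],"delta_rot": [0,0,0]},
    {"hand": 0.5,"delta_pos": [0,0,0.8],"delta_rot": [0,0,0]},
    {"hand": 0.5,"delta_pos": [0,0,0.8],"delta_rot": [0,0,0]},
    {"hand": 0.5,"delta_pos": [0,0,0.6],"delta_rot": [0,0,0]},
    {"hand": 0.5,"delta_pos": [0,0,0.25],"delta_rot": [0,0,0]},
    {"hand": 0.5,"delta_pos": [0,0,0],"delta_rot": [0,0,0]},
  ],
)

```text
time_s: 11.6
position: [0.7019, 0.0194, 0.081]
tool_rot: [0.011, 1.0, -0.0, -0.001]
contact_force: [0.3, 0.7, 0.2]
width: 0.0429
```

```bash
python3 -c "
from h import *
plan(.13,.081,.079)
snap('side','s11.png',(220,420,150,300),4)
"
```

```text
t 11.6 board pos [0.1697 0.0808 0.081 ] F [0.32 0.67 0.24] w 0.0429 q [ 0.01  0.73  1.52  0.    0.89 -1.54]
rot units [-0.001 -0.029 -0.013] pos units (aligned) [1.588 0.006 0.083]
```

View pics/s11.png

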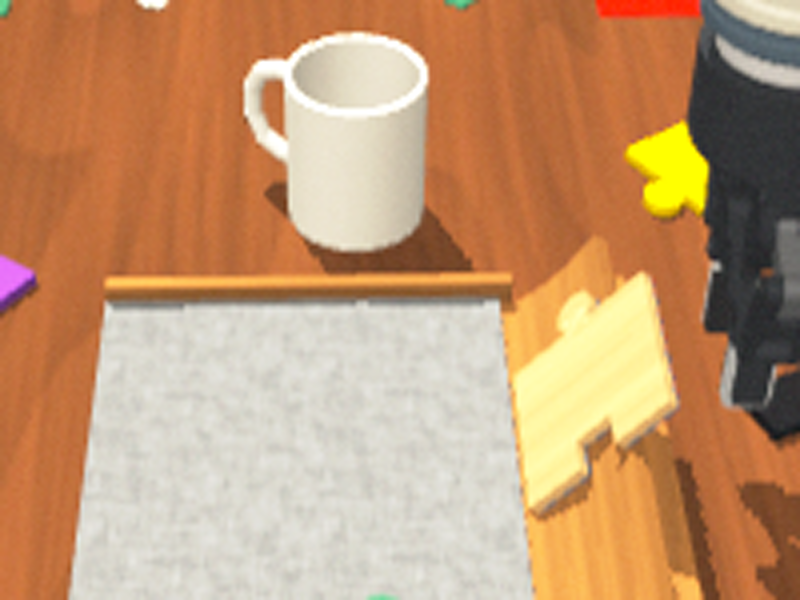

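Call:
carry_out(
  increments=[
    {"hand": 0.5,"delta_pos": [0.2,0,0.08],"delta_rot": [0,0,0]},
    {"hand": 0.5,"delta_pos": [0.25,0,0],"delta_rot": [0,0,0]},
    {"hand": 0.5,"delta_pos": [0.25,0,0],"delta_rot": [0,0,0]},
    {"hand": 0.5,"delta_pos": [0.25,0,0],"delta_rot": [0,0,0]},
    {"hand": 0.5,"delta_pos": [0.25,0,0],"delta_rot": [0,0,0]},
    {"hand": 0.5,"delta_pos": [0.25,0,0],"delta_rot": [0,0,0]},
    {"hand": 0.5,"delta_pos": [0,0,0],"delta_rot": [0,0,0]},
  ],
)

```text
time_s: 12.35
position: [0.6657, 0.0202, 0.0805]
tool_rot: [0.011, 1.0, -0.0, -0.001]
contact_force: [0.5, -0.3, -0.3]
width: 0.043
```

```bash
python3 -c "
from h import *
plan(.10,.081,.079)
snap('side','s12.png',(220,420,150,300),4)
"
```

```text
t 12.35 board pos [0.1335 0.0809 0.0805] F [ 0.51 -0.32 -0.29] w 0.043 q [ 0.01  0.69  1.62 -0.    0.84 -1.54]
rot units [-0.001 -0.012 -0.013] pos units (aligned) [1.339 0.004 0.063]
```

View pics/s12.png

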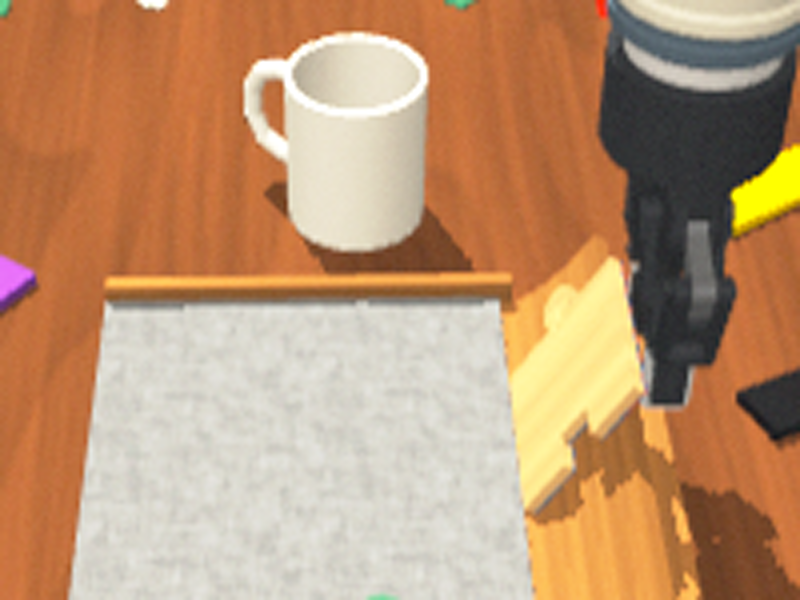

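It's tipping forward with its foot held in the groove. Continuing.

Call:
carry_out(
  increments=[
    {"hand": 0.5,"delta_pos": [0.25,0,0.05],"delta_rot": [0,0,0]},
    {"hand": 0.5,"delta_pos": [0.25,0,0],"delta_rot": [0,0,0]},
    {"hand": 0.5,"delta_pos": [0.25,0,0],"delta_rot": [0,0,0]},
    {"hand": 0.5,"delta_pos": [0.25,0,0],"delta_rot": [0,0,0]},
    {"hand": 0.5,"delta_pos": [0.25,0,0],"delta_rot": [0,0,0]},
    {"hand": 0.5,"delta_pos": [0,0,0],"delta_rot": [0,0,0]},
  ],
)

```text
time_s: 13.0
position: [0.6344, 0.0208, 0.0792]
tool_rot: [0.011, 1.0, -0.0, -0.001]
contact_force: [0.2, -0.5, -0.5]
width: 0.0426
```

```bash
python3 -c "
from h import *
plan(.08,.081,.079)
snap('side','s13.png',(220,420,150,300),4)
"
```

```text
t 13.0 board pos [0.1022 0.0809 0.0792] F [ 0.19 -0.46 -0.5 ] w 0.0426 q [ 0.01  0.66  1.69  0.    0.79 -1.54]
rot units [-0.    -0.014 -0.013] pos units (aligned) [0.886 0.004 0.009]
```

View pics/s13.png

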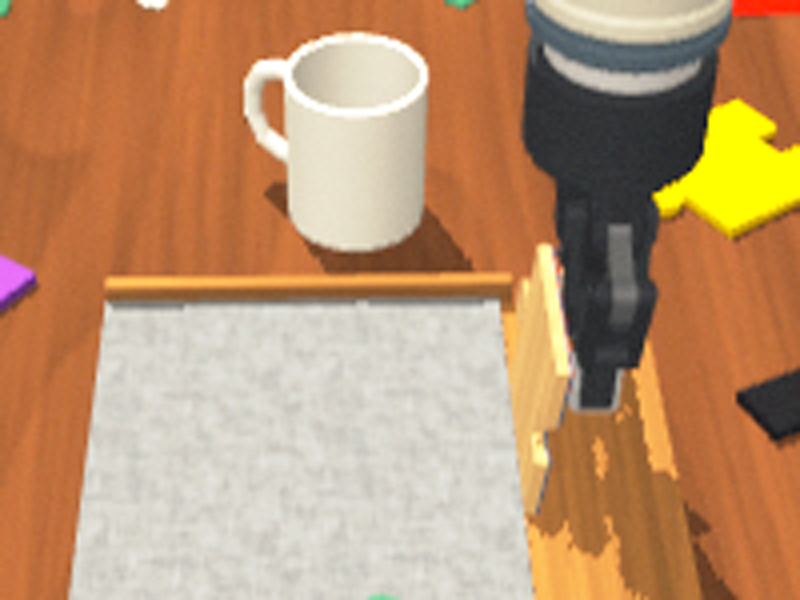

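Call:
carry_out(
  increments=[
    {"hand": 0.5,"delta_pos": [0.2,0,0],"delta_rot": [0,0,0]},
    {"hand": 0.5,"delta_pos": [0.2,0,0],"delta_rot": [0,0,0]},
    {"hand": 0.5,"delta_pos": [0.2,0,0],"delta_rot": [0,0,0]},
    {"hand": 0.5,"delta_pos": [0.2,0,0],"delta_rot": [0,0,0]},
    {"hand": 0.5,"delta_pos": [0.2,0,0],"delta_rot": [0,0,0]},
    {"hand": 0.5,"delta_pos": [0,0,0],"delta_rot": [0,0,0]},
  ],
)

```text
time_s: 13.65
position: [0.6096, 0.0213, 0.0792]
tool_rot: [0.011, 1.0, -0.0, -0.0]
contact_force: [-0.9, -0.2, 0.3]
width: 0.0429
```

```bash
python3 -c "
from h import *
plan(.08,.081,.079)
snap('side','s14.png',(220,420,150,300),4)
"
```

```text
t 13.65 board pos [0.0774 0.0809 0.0792] F [-0.9  -0.23  0.29] w 0.0429 q [ 0.02  0.63  1.75 -0.    0.76 -1.53]
rot units [-0.001 -0.011 -0.013] pos units (aligned) [-0.105  0.005  0.009]
```

View pics/s14.png

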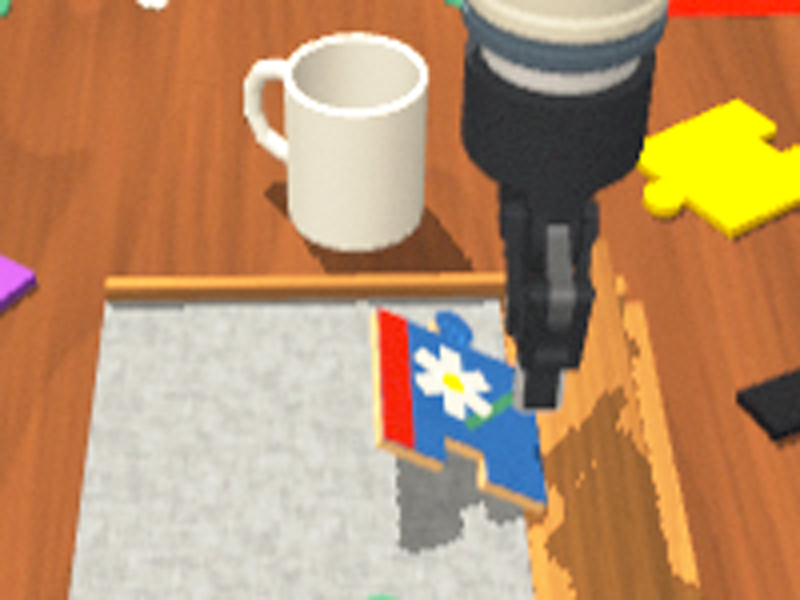

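It's mid-fall towards the front, with the blue picture and white flower on top. I'll let it settle while raising the hand.

Call:
carry_out(
  increments=[
    {"hand": 0.5,"delta_pos": [0,0,0],"delta_rot": [0,0,0]},
    {"hand": 0.5,"delta_pos": [0,0,0],"delta_rot": [0,0,0]},
    {"hand": 0.5,"delta_pos": [0,0,-0.6],"delta_rot": [0,0,0]},
    {"hand": 0.5,"delta_pos": [0,0,-1],"delta_rot": [0,0,0]},
    {"hand": 0.5,"delta_pos": [0,0,-1],"delta_rot": [0,0,0]},
    {"hand": 0.5,"delta_pos": [0,0,-1],"delta_rot": [0,0,0]},
    {"hand": 0.5,"delta_pos": [0,0,-1],"delta_rot": [0,0,0]},
    {"hand": 0.5,"delta_pos": [0,0,0],"delta_rot": [0,0,0]},
  ],
)

```text
time_s: 14.5
position: [0.613, 0.0214, 0.1992]
tool_rot: [0.011, 1.0, 0.0, 0.004]
contact_force: [-0.0, -0.4, -0.5]
width: 0.0428
```

```bash
python3 -c "
from h import *
plan(.08,.081,.079)
snap('side','s15.png',(220,420,180,330),4)
"
```

```text
t 14.5 board pos [0.0808 0.081  0.1992] F [-0.01 -0.39 -0.51] w 0.0428 q [ 0.02  0.46  1.7  -0.    0.98 -1.53]
rot units [ 0.003  0.088 -0.013] pos units (aligned) [ 6.900e-02 -1.000e-03  4.808e+00]
```

View pics/s15.png

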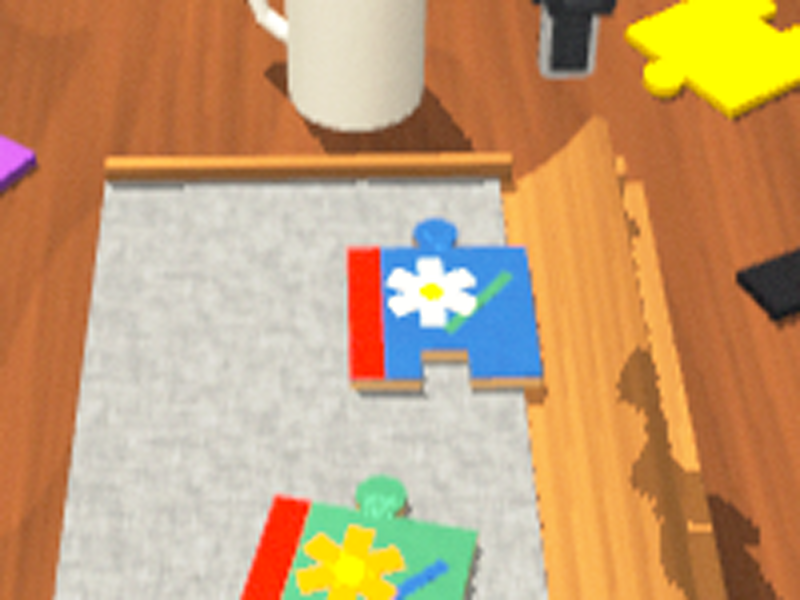

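```bash
python3 -c "
from h import *
c=[w2b(ray('side',220+u/4,180+v/4,.021)) for u,v in [(349,247),(527,247),(543,380),(351,381)]]
for p in c: print(p.round(4))
c=np.array(c); print('centre',c.mean(0),'sides',[np.linalg.norm(c[i]-c[(i+1)%4]).round(4) for i in range(4)])
im=env.grab_frame('side').astype(int); b=cv2.imread('pics/side0.png')[:,:,::-1].astype(int)
d=np.abs(im-b).sum(2)[295:370,270:350]; print('piece_up diff>60:',(d>60).sum())
snap('side','s16.png',(220,420,180,330),4)
a=cv2.imread('pics/s15.png').astype(int);e=cv2.imread('pics/s16.png').astype(int);print('change',np.abs(a-e).max())
"
```

```text
[-0.0038  0.1291  0.021 ]
[0.0835 0.1277 0.021 ]
[0.0831 0.0385 0.021 ]
[-0.0042  0.0394  0.021 ]
centre [0.03963144 0.08370139 0.021     ] sides [np.float64(0.0873), np.float64(0.0892), np.float64(0.0873), np.float64(0.0897)]
piece_up diff>60: 0
change 145
```

```bash
python3 -c "
from h import *
a=cv2.imread('pics/s15.png').astype(int);e=cv2.imread('pics/s16.png').astype(int);d=np.abs(a-e).max(2);print(np.argwhere(d>40).min(0),np.argwhere(d>40).max(0),'piece area',d[200:400,330:560].max())
snap('top','t16.png',(270,530,150,310),3)
print(env.get_obs()['contact_force'].round(2))
"
```

```text
[  0 522] [595 774] piece area 22
[-0.3   0.51  0.22]
```

View pics/t16.png

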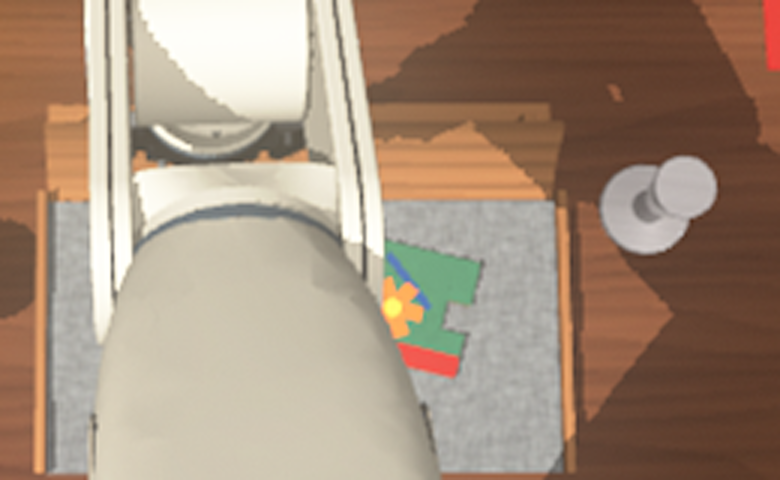

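The change between the last two frames comes only from the arm and its shadow; the piece area is still. The candlestick stands where it was and the hand is clear, so I'm handing in.

```bash
python3 -c "
from workcell import env
print(env.sign_off())"
```

```text
the job is handed in; nothing more can be done
None
```

The piece was turned over and now lies picture-side up on the board floor; I handed the job in at about 14.7 s of the 54 s.

**What I did:** With the two fingertips I pushed the face-down piece squarely up the backrest. Its near edge dropped into the groove, and it stood leaning there on its own at about 48° by image fit. I then reached behind its upper edge and tipped it over to the front.

**Last checks:**
- **Piece:** It was at rest, with its blue and red picture and white flower on top. Assuming it lies flat, its sides measure 87–90 mm against the true 88 mm. Its centre is at about board x = 40 mm, y = 84 mm, and its far end overhangs the groove slightly.
- **Other things:** The other piece matched its starting picture with no changed pixels. The mug and candlestick stood upright and looked unmoved.
- **Robot:** The hand was well above everything, with a contact force of about zero.

**One slip on the way:** While finding the floor height I pressed the fingertips on the felt with about 31 N before backing off; this moved nothing.

**Checks that disagreed:** The two cameras differed by up to about 5 mm on where the piece's corners lay at the start. The first look at the lean fitted only about 42°, with the edge not yet in the groove, so I pushed a few mm further.

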